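Tighten the misting filter cap and refit its cover plate

TASK

The filter cap in the misting unit has worked loose. Lift the cover plate off the unit's two pins and lay it down, right way up, on the rubber mat, screw the captive cap inside the unit clockwise until it stops, then seat the cover plate back over both pins, fully home on the unit. Do not drop the plate, and leave the other things on the shelf where they are.

Things in the scene. Friction and masses are not known exactly. Their poses are not given: they have to be found in the camera images.
- housing: misting-filter unit: fixed grey box 144 (x) x 200 (y) x 70 mm high. Origin: centre of its underside. Open on top: recess 130 x 130 mm, 50 deep, in the middle; x walls 7 mm thick, solid y ends 35 mm wide. On each end stands a steel pin, 10 mm diameter, at x 0, y +82 and -82 mm, from z 70 to 88 mm (upper 7 mm tapered).
- cover: loose white plate, 144 (x) x 200 (y) x 6 mm, 0.2 kg, 14 mm through holes at x 0, y +82 and -82 mm. Origin: centre of its underside, z up. Grip rib on its middle: 12 mm wide (x), 80 long (y), its top 34 mm above the underside. Starts on the housing, pins through its holes; seated, its origin is 70 mm above the housing's and their y axes are parallel (either way round fits).
- cover_grip (a point): point in the middle of the cover plate's rib, 26 mm above the plate's underside; axes as the cover's.
- cap_grip (a point): point on the upright axis of the captive screw cap, in the middle of the housing's recess, 60 mm above the housing's origin; turns with the cap. The cap is a black disc, 68 mm across, its top 42 mm above the housing's underside, with a grip bar on it: 52 mm long, 14 mm wide, its top at 64 mm (6 mm below the rim).
- cap (a joint): turning of the cap, rad, growing clockwise seen from above: 0 is loosest, 1.3 is the stop (tight). At value q the bar's long direction stands 1.3 - q rad counter-clockwise from the housing's y axis; tight, the bar lies along the line through the two pins. Stays where it is left.
- mat: fixed flat black rubber mat, 170 (x) x 230 (y) mm, 4 mm thick. Origin: centre of its underside.
- dish: bystander: black feeding dish, open bowl 84 mm across, 30 mm high, loose. Origin: centre of its underside.
- spoon: bystander: steel spoon, 160 mm long, lying flat along its x, loose. Origin: centre of its underside.
- hide: bystander: cave hide, terracotta half-tube arch, 100 x 136 mm, 75 mm high, loose. Origin: centre of its underside.
- dome: bystander: glass dome, 124 mm across, 124 mm high, loose. Origin: centre of its underside.
- jar: bystander: jar, 64 mm across, 85 mm high, with a lid, loose. Origin: centre of its underside.
- mister: bystander: mister bottle, clear, 68 mm across, 190 mm high, loose. Origin: centre of its underside.
- tongrack: bystander: fixed wooden slotted rack, 120 x 80 mm, with a grey rubber-tipped tong standing upright in it, 201 mm high. Origin: centre of its underside.
There are look-alikes about, which are no part of the job. Several things have the shape of the cover; the one meant has the colours described above.

How it is judged (in metres and radians):
On the way, in this order (a step that is already met when the one before it is completed fails the run):
1. the cover plate has been lifted off and lies on the mat, right way up and released (horizontal distance between cover and mat below 0.06 m and z of cover in the frame of mat below 0.012 m and angle between cover's own z axis and vertical below 0.08 rad and contact force between the fingers and cover below 0.1 N), for 0.2 s.
2. the cap is screwed clockwise to within 0.1 rad of its stop (value of joint cap above 1.2 rad), for 0.2 s.
At the end, for the whole second after the job is handed in: The cover plate lies right way up on the housing with both pins through its holes, fully home: its origin within 6 mm (level) of the housing's and 67 to 72.5 mm above it, aligned within 0.1 rad, tilted less than 0.03 rad, at rest; the cap is still at 1.2 rad or more (horizontal distance between cover and housing below 0.006 m and z of cover in the frame of housing between 0.067 and 0.0725 m and angle between the y axis of cover and the y axis of housing, either way round below 0.1 rad and angle between cover's own z axis and vertical below 0.03 rad and value of joint cap above 1.2 rad and linear speed of cover below 0.02 m/s); the robot touches nothing.
It fails at once if the cover plate is dropped (moves faster than 0.6 m/s with no finger on it) (linear speed of cover above 0.6 m/s and contact force between the fingers and cover below 0.1 N).
It fails at once if a bystander (dish, spoon, hide, dome, jar or mister) is moved more than 25 mm (distance of any of dish, spoon, hide, dome, jar, mister from where it was at the start of the episode above 0.025 m).
It also fails if it takes over 72 s, if anything falls off the work surface, if the arm or the gripper's body presses on something with over 40 N, if the wrist force passes 120 N, or if a joint passes its speed limit or range.

ROBOT

A 7-joint arm with a two-finger parallel gripper is mounted at the origin on the work surface. World frame = base frame: x ahead of the robot, y to its left, z up, the work surface at z = 0. Lengths are in m, angles in degrees, forces in N, time in s.
With the tool pointing down it reaches from about 0.425 to 0.875 m from the base axis. Payload 4.7 kg.
Tool frame: the origin (TCP) lies on the centre line of the jaws, within the pads' length; the fingertips stand 8 mm ahead of it and the grasp point (between the pads) lies 11 mm behind it (manip.finger_overhang is the distance from the TCP to the fingertips, in m); z points along the fingers, y is the line along which they close (so a half turn about z gives the same grasp; the last joint's range is limited). The gripper opens to 85 mm and grips with 20 to 120 N. Pads are 22 mm wide; open, the fingers measure 114 mm over their backs; the gripper's body (76 mm by 85 mm) begins 54 mm behind the grasp point. The pads swing forward as they close: fully open they stand 13 mm farther back than shut.
Start: joints at [71.74, 18.392, -4.016, 83.108, 1.295, 78.541, -3.26], TCP at [0.212, -0.614, 0.239] pointing down, gripper open.
Joint ranges: [-163.93, 163.93], [-17.29, 119.83], [-79.2, 71.16], [3.27, 140.29], [-89.18, 269.18], [5.43, 117.66], [-154.24, 154.24]. Speed limits (degrees/s): [147.25, 147.25, 180, 180, 180, 180, 180].

INTERFACE

Orientations are given as [roll, pitch, yaw] about the fixed x, y, z axes, in that order (R = Rz(yaw) Ry(pitch) Rx(roll)).
In Python, from workcell import manip gives the robot as it stands. The module is installed in compiled form; this text tells all that it offers.
- The arm moves only by the tool move_arm, never from a script. Its argument "moves" is a list of rows, each an object of numbers: "tx", "ty", "tz": the shift along the tool's x, y, z in units of 0.1 m (1.0 is 0.1 m); "wx", "wy", "wz": the turn, a rotation vector about the tool's x, y, z in units of 2 pi rad (1.0 is 2 pi rad); "gripper": the closure, from -1 (fully open) to 1 (shut). In form: [{"tx": .., "ty": .., "tz": .., "wx": .., "wy": .., "wz": .., "gripper": ..}, ...]. A call has 1 to 12 rows; each row is the pose to reach, as a shift and turn from the pose commanded when the call began, along the tool's axes at that moment, turning the shorter way round; what a row does not reach only later rows make up. A row lasts 1/12 s, in which the tool goes at most 41.7 mm and 7.16 degrees, less where a joint would pass 70% of its speed; a pose out of reach is approached as far as the arm can. A call with a number of a shift or a turn outside -1 to 1 is refused whole. A call with a gripper value outside its range is refused whole. The fingers move at their own pace and stop on an object; "squeeze" is the grip in N (left out, the last holds). Time passes only in rows, so rows that repeat a pose let the fingers close. It gives the time, the measured TCP pose, the force, the opening and the grip force at its end, in the units of the state.
- manip.observe(): the state, without advancing time (a new reading comes with each control period).
- manip.get_image(name): name is "side" or "top"; returns (picture, depth): 480x640x3 uint8, blue, green, red; 480x640 float32, m along the optical axis (not along the pixel's ray), 0 where there is no reading.
- manip.camera_params(name): a dict with "camera_matrix" (3x3 intrinsics, pixels), "R" (3x3) and "t" (3): a world point X has camera coordinates R X + t. Camera axes: x right, y down, z forward; pixel columns grow to the right and rows downward; lengths in m; the calibration is good to about 2 mm. A picture is of the moment at which its call begins. camera_params takes no time and is no camera call.
- manip.sign_off(): hands the job in; it is judged then, once.
Trained networks look in the newest picture that a camera, given by its name, has taken for a name from the list of things; names that differ only in an ending like _2 or _b are one class to them, and where a whole thing is asked for, a point or a joint stands for the part that bears it (a point fixed in the world has none). Each returns a list of dicts, best first, with "p" (0 to 1); they miss things now and then, are a little off and sometimes report something else, mostly with a low value. They report only what shows in the picture. A call takes as long as a camera call. They do not tell look-alikes from the thing itself.
- manip.search_frame(camera, name): "position" ([column, row] in pixels, amid what is visible of it).
The state is a dict: "time": time; "joints": joint angles; "qd": joint speeds; "joint_efforts": joint torques, N m; "tool_pos": TCP position; "ee_rot": TCP orientation; "ft_force": force on the tool from outside, world axes, zero at the start; "wrist_torque": the same for the moment, N m; "grip_width": finger opening in m; "gripper_force": force on a finger pad.
Only numpy, scipy, OpenCV 4.12 (cv2) and the standard library are available. Lean on these libraries where they do the work, as an engineer would, in place of code of your own. Each camera call takes 0.05 s, during which the arm holds its last target. There are 200 camera calls.

## Working session

There is one attempt and no reset: what is moved stays moved. The work goes in short steps, Python scripts to look and compute and a tool call to move; the robot and the scene stay as the last step left them, time stands still between calls to the robot, and variables do not carry over. Pictures are saved under pics/ and viewed, at most 10 in all, crops included, and the job is handed in when it is done.

Besides the shell and the picture viewer there is one more tool, called by a JSON object that holds its "name" and its "arguments", one argument or row to a line. move_arm: Moves the arm, as the interface text tells. Shifts and turns lie within -1 to 1; 1 stands for 0.1 m of shift or 2 pi rad of turn. Its arguments: {"type":"object","properties":{"moves":{"type":"array"},"squeeze":{"type":"number"}},"required":["moves"]}

```bash
mkdir -p pics
cat > h.py <<'E'
import numpy as np, cv2
from workcell import manip
def cap(n,f):
    im,d=manip.get_image(n); cv2.imwrite('pics/'+f+'.png',im); np.savez('pics/'+f,im=im,d=d); return im,d
def P(n):
    p=manip.camera_params(n); return np.array(p['camera_matrix']),np.array(p['R']),np.array(p['t']).ravel()
def world(n,d):
    K,R,t=P(n); v,u=np.mgrid[:480,:640]
    c=np.stack([(u-K[0,2])/K[0,0]*d,(v-K[1,2])/K[1,1]*d,d],-1)
    return (c-t)@R   # R^T (c-t)
E
python3 - <<'E'
from h import *
for n in('top','side'):
    im,d=cap(n,n+'0'); W=world(n,d); K,R,t=P(n); print(n,'cam pos',(-R.T@t).round(3))
    for o in('cover','housing','mat','dome','mister','tongrack','hide'):
        for r in manip.search_frame(n,o)[:4]:
            u,v=map(int,r['position']); print(o,round(r['p'],2),u,v,W[v,u].round(3))
s=manip.observe();print(s['tool_pos'],s['ee_rot'],s['time'])
E
```

```text
top cam pos [ 0.331 -0.019  1.545]
cover 0.97 430 319 [ 0.251 -0.332  0.013]
cover 0.73 396 165 [ 0.71  -0.239  0.082]
housing 0.67 290 156 [0.741 0.075 0.098]
housing 0.62 365 225 [ 0.542 -0.147  0.005]
mat 0.75 230 241 [0.503 0.27  0.005]
dome 0.61 290 155 [0.742 0.074 0.106]
dome 0.25 404 227 [ 0.521 -0.252  0.099]
dome 0.24 320 200 [ 0.624 -0.01   0.005]
mister 0.67 143 224 [0.542 0.491 0.141]
tongrack 0.95 480 217 [ 0.553 -0.492  0.041]
hide 0.92 343 147 [ 0.773 -0.084  0.07 ]
hide 0.64 396 163 [ 0.715 -0.239  0.086]
hide 0.51 371 232 [ 0.511 -0.158  0.076]
side cam pos [-0.128  1.02   1.117]
cover 0.92 453 226 [ 0.245 -0.329  0.006]
cover 0.8 357 188 [ 0.512 -0.232  0.099]
housing 0.62 351 216 [ 0.486 -0.154  0.061]
mat 0.72 254 327 [0.51  0.278 0.002]
mat 0.52 285 245 [ 0.614 -0.011  0.001]
dome 0.87 220 237 [0.728 0.123 0.076]
mister 0.78 170 366 [0.524 0.532 0.123]
tongrack 0.6 386 155 [ 0.537 -0.471  0.07 ]
hide 0.97 252 205 [ 0.752 -0.051  0.06 ]
[ 0.21235958 -0.61436705  0.23938853] [1.79990981e+02 1.64095475e-03 1.90709819e+01] 0.8
```

View pics/top0.png

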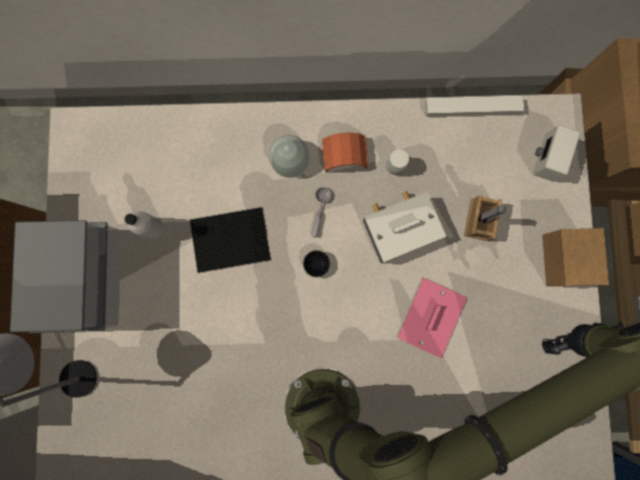

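View pics/side0.png

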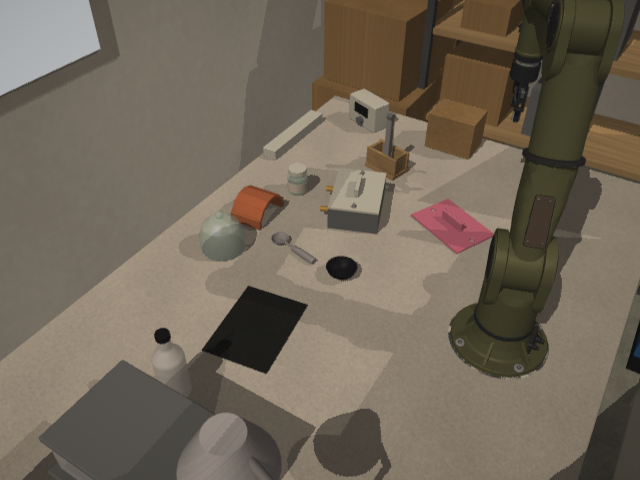

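Top view: the white cover sits on the grey unit at (404,228), the pink look-alike lies on the table at (432,318), and the small white box at (557,150) and white strip at (475,105) are other things. The mat is at (230,240). The side view agrees, with the white cover at (357,190) and the pink plate at (452,226). I choose the white plate on the unit.

```bash
cat > m.py <<'E'
from h import *
def rect(pts,n):
    (c,s,a)=cv2.minAreaRect((pts[:,:2]*1000).astype(np.float32)); 
    # direction of long side
    b=cv2.boxPoints((c,s,a)); e=[b[1]-b[0],b[2]-b[1]]; l=max(e,key=np.linalg.norm)
    ang=np.degrees(np.arctan2(l[1],l[0]))%180
    print(n,'c',np.round(c,1),'size',np.round(s,1),'long dir deg',round(ang,2),'z',np.round(np.median(pts[:,2]),4),len(pts))
def near(W,x,y,r,lo,hi):
    return (np.hypot(W[...,0]-x,W[...,1]-y)<r)&(W[...,2]>lo)&(W[...,2]<hi)
E
python3 - <<'E'
from m import *
for n in('top','side'):
    z=np.load(f'pics/{n}0.npz'); im,d=z['im'],z['d']; W=world(n,d); g=im.max(2)
    rect(W[near(W,.52,-.25,.135,.066,.088)&(g>100)],n+' plate')
    rect(W[near(W,.52,-.25,.06,.095,.115)],n+' rib')
    rect(W[near(W,.505,.275,.16,-.01,.015)&(g<45)],n+' mat')
    rect(W[near(W,.51,.02,.08,.012,.05)],n+' dish')
    rect(W[near(W,.60,0,.12,-.02,.02)&(im.max(2).astype(int)<105)&(W[...,0]>.54)],n+' spoon?')
    # tallest things near path
    for y in np.arange(-.55,.5,.1):
        m=(W[...,0]>.35)&(W[...,0]<.9)&(abs(W[...,1]-y)<.05)&(d>0); print(round(y,2),W[m][:,2].max().round(3),end=' ')
    print()
im=np.load('pics/top0.npz')['im'];im2=np.load('pics/side0.npz')['im']
cv2.imwrite('pics/crop.png',np.hstack([cv2.resize(im[180:270,355:455],(400,360),interpolation=2),cv2.resize(im2[160:250,310:410],(400,360),interpolation=2)]))
print(manip.observe()['joints'])
E
```

```text
top plate c [ 525.1 -259.9] size [144.4 202.2] long dir deg 110.87 z 0.0756 3175
top rib c [ 524.5 -259. ] size [12. 80.] long dir deg 111.15 z 0.1034 118
top mat c [507.9 273. ] size [162.8 227.9] long dir deg 98.89 z 0.0039 3726
top dish c [500.8  -9.2] size [ 65.5 158.1] long dir deg 163.54 z 0.0188 290
top spoon? c [641.2 -15. ] size [176.4  99.4] long dir deg 24.0 z 0.005 180
-0.55 0.206 -0.45 0.204 -0.35 0.09 -0.25 0.112 -0.15 0.088 -0.05 0.081 0.05 0.129 0.15 0.105 0.25 0.016 0.35 0.018 0.45 0.193 
side plate c [ 521.  -255.4] size [144.6 216.5] long dir deg 110.63 z 0.0749 1979
side rib c [ 520.3 -255.2] size [12.1 80.1] long dir deg 110.07 z 0.1029 76
side mat c [505.7 273.2] size [170.2 234.5] long dir deg 98.56 z 0.0034 4966
side dish c [501.3  -6.1] size [ 70.7 153.9] long dir deg 164.94 z 0.019 292
side spoon? c [632.7  -8.4] size [181.4 103.5] long dir deg 18.83 z 0.0024 231
-0.55 0.198 -0.45 0.203 -0.35 0.091 -0.25 0.108 -0.15 0.091 -0.05 0.077 0.05 0.125 0.15 0.107 0.25 0.012 0.35 0.012 0.45 0.187 
[71.73920409 18.3895458  -4.01771577 83.10609112  1.29447773 78.54045149
 -3.26000723]
```

View pics/crop.png

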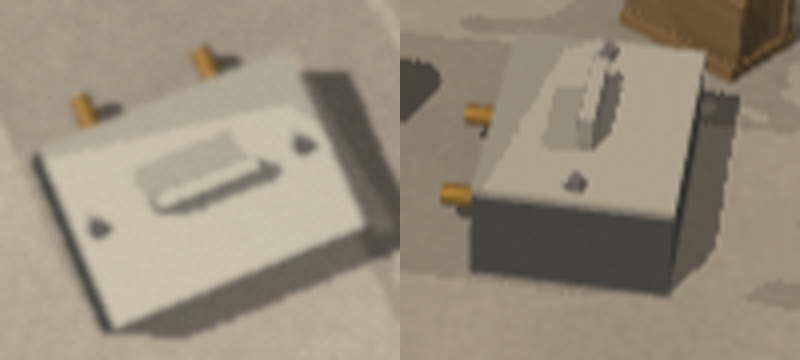

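White plate on the grey unit is confirmed in both views: steel pins at crop (98,228)/(303,143) and the rib between them. The rib measures 12 x 80 mm with its top at about 104 mm, which matches the description. I'll start moving: turn and approach.

{"name": "move_arm", "arguments": {
  "moves": [
    {"tx": 1,"ty": -0.6,"tz": -0.3,"wz": -0.23,"gripper": -1},
    {"tx": 1,"ty": -0.6,"tz": -0.3,"wz": -0.23,"gripper": -1},
    {"tx": 1,"ty": -0.6,"tz": -0.3,"wz": -0.23,"gripper": -1},
    {"tx": 1,"ty": -0.6,"tz": -0.3,"wz": -0.23,"gripper": -1},
    {"tx": 1,"ty": -0.6,"tz": -0.3,"wz": -0.23,"gripper": -1},
    {"tx": 1,"ty": -0.6,"tz": -0.3,"wz": -0.23,"gripper": -1},
    {"tx": 1,"ty": -0.6,"tz": -0.3,"wz": -0.23,"gripper": -1},
    {"tx": 1,"ty": -0.6,"tz": -0.3,"wz": -0.23,"gripper": -1},
    {"tx": 1,"ty": -0.6,"tz": -0.3,"wz": -0.23,"gripper": -1},
    {"tx": 1,"ty": -0.6,"tz": -0.3,"wz": -0.23,"gripper": -1},
    {"tx": 1,"ty": -0.6,"tz": -0.3,"wz": -0.23,"gripper": -1},
    {"tx": 1,"ty": -0.6,"tz": -0.3,"wz": -0.23,"gripper": -1}
  ]
}}

```text
$.moves[0]: bad value
```

```bash
cat > go.py <<'E'
# go.py x y z yaw : remaining shift/turn from the measured pose, in the tool's axes and move units
import sys; from workcell import manip; import numpy as np
from scipy.spatial.transform import Rotation as Ro
s=manip.observe(); x,y,z,yaw=map(float,sys.argv[1:5])
R=Ro.from_euler('xyz',s['ee_rot'],degrees=True); T=Ro.from_euler('xyz',[180,0,yaw],degrees=True)
print('now',np.round(s['tool_pos'],4),np.round(s['ee_rot'],2),'t',s['time'],'w',s['grip_width'],s['gripper_force'])
print('t',(R.inv().apply(np.array([x,y,z])-s['tool_pos'])/.1).round(3),'w',((R.inv()*T).as_rotvec()/2/np.pi).round(4))
print('j',np.round(s['joints'],0),'f',np.round(s['ft_force'],1))
E
python3 go.py .5227 -.2574 .18 110.8
```

```text
now [ 0.2124 -0.6144  0.2394] [179.99   0.    19.07] t 0.8 w 0.08558233374144328 0.0
t [ 4.099 -2.36   0.593] w [ 0.      0.     -0.2548]
j [72. 18. -4. 83.  1. 79. -3.] f [ 0.8 -0.1  0.4]
```

{"name": "move_arm", "arguments": {
  "moves": [
    {"tx": 1,"ty": -0.6,"tz": -0.3,"wx": 0,"wy": 0,"wz": -0.23,"gripper": -1},
    {"tx": 1,"ty": -0.6,"tz": -0.3,"wx": 0,"wy": 0,"wz": -0.23,"gripper": -1},
    {"tx": 1,"ty": -0.6,"tz": -0.3,"wx": 0,"wy": 0,"wz": -0.23,"gripper": -1},
    {"tx": 1,"ty": -0.6,"tz": -0.3,"wx": 0,"wy": 0,"wz": -0.23,"gripper": -1},
    {"tx": 1,"ty": -0.6,"tz": -0.3,"wx": 0,"wy": 0,"wz": -0.23,"gripper": -1},
    {"tx": 1,"ty": -0.6,"tz": -0.3,"wx": 0,"wy": 0,"wz": -0.23,"gripper": -1},
    {"tx": 1,"ty": -0.6,"tz": -0.3,"wx": 0,"wy": 0,"wz": -0.23,"gripper": -1},
    {"tx": 1,"ty": -0.6,"tz": -0.3,"wx": 0,"wy": 0,"wz": -0.23,"gripper": -1},
    {"tx": 1,"ty": -0.6,"tz": -0.3,"wx": 0,"wy": 0,"wz": -0.23,"gripper": -1},
    {"tx": 1,"ty": -0.6,"tz": -0.3,"wx": 0,"wy": 0,"wz": -0.23,"gripper": -1},
    {"tx": 1,"ty": -0.6,"tz": -0.3,"wx": 0,"wy": 0,"wz": -0.23,"gripper": -1},
    {"tx": 1,"ty": -0.6,"tz": -0.3,"wx": 0,"wy": 0,"wz": -0.23,"gripper": -1}
  ]
}}

```text
time: 1.8
tool_pos: [0.2872, -0.525, 0.2694]
ee_rot: [-180.0, 0.0, 102.2]
ft_force: [0.7, -0.7, 0.1]
grip_width: 0.0858
gripper_force: 0.0
```

```bash
python3 go.py .5227 -.2574 .18 110.8
```

```text
now [ 0.2872 -0.525   0.2694] [-1.800e+02  1.000e-02  1.022e+02] t 1.8 w 0.08580359195767683 0.0
t [2.118 2.867 0.894] w [-0.      0.     -0.0239]
j [ 72.  12. -16.  88.   3.  80.  68.] f [ 0.7 -0.7  0.1]
```

{"name": "move_arm", "arguments": {
  "moves": [
    {"tx": 0.7,"ty": 0.95,"tz": 0.1,"wx": 0,"wy": 0,"wz": -0.0239,"gripper": -0.5},
    {"tx": 0.7,"ty": 0.95,"tz": 0.1,"wx": 0,"wy": 0,"wz": -0.0239,"gripper": -0.5},
    {"tx": 0.7,"ty": 0.95,"tz": 0.1,"wx": 0,"wy": 0,"wz": -0.0239,"gripper": -0.5},
    {"tx": 0.7,"ty": 0.95,"tz": 0.1,"wx": 0,"wy": 0,"wz": -0.0239,"gripper": -0.5}
  ]
}}

```text
time: 2.13
tool_pos: [0.3727, -0.4292, 0.2594]
ee_rot: [179.7, -0.1, 111.2]
ft_force: [-0.2, 0.4, 0.0]
grip_width: 0.0643
gripper_force: 0.0
```

```bash
python3 go.py .5227 -.2574 .18 110.8
```

```text
now [ 0.3727 -0.4292  0.2594] [ 1.7974e+02 -1.2000e-01  1.1119e+02] t 2.1333 w 0.06433503133297769 0.0
t [1.058 2.015 0.805] w [ 0.0007 -0.0003  0.0011]
j [ 66.   9. -21.  93.   3.  79.  65.] f [-0.2  0.4  0. ]
```

{"name": "move_arm", "arguments": {
  "moves": [
    {"tx": 0.53,"ty": 1,"tz": 0.4,"wx": 0,"wy": 0,"wz": 0,"gripper": -0.5},
    {"tx": 0.53,"ty": 1,"tz": 0.4,"wx": 0,"wy": 0,"wz": 0,"gripper": -0.5},
    {"tx": 0.53,"ty": 1,"tz": 0.4,"wx": 0,"wy": 0,"wz": 0,"gripper": -0.5},
    {"tx": 0.53,"ty": 1,"tz": 0.4,"wx": 0,"wy": 0,"wz": 0,"gripper": -0.5}
  ]
}}

```text
time: 2.47
tool_pos: [0.4458, -0.3436, 0.2173]
ee_rot: [179.8, -0.3, 111.2]
ft_force: [-0.1, 1.5, -0.3]
grip_width: 0.0643
gripper_force: 0.0
```

{"name": "move_arm", "arguments": {
  "moves": [
    {"tx": 0.53,"ty": 1,"tz": 0.4,"wx": 0,"wy": 0,"wz": 0,"gripper": -0.5},
    {"tx": 0.53,"ty": 1,"tz": 0.4,"wx": 0,"wy": 0,"wz": 0,"gripper": -0.5},
    {"tx": 0.53,"ty": 1,"tz": 0.4,"wx": 0,"wy": 0,"wz": 0,"gripper": -0.5},
    {"tx": 0.53,"ty": 1,"tz": 0.4,"wx": 0,"wy": 0,"wz": 0,"gripper": -0.5},
    {"tx": 0.53,"ty": 1,"tz": 0.4,"wx": 0,"wy": 0,"wz": 0,"gripper": -0.5},
    {"tx": 0.53,"ty": 1,"tz": 0.4,"wx": 0,"wy": 0,"wz": 0,"gripper": -0.5}
  ]
}}

```text
time: 2.97
tool_pos: [0.5158, -0.2685, 0.1794]
ee_rot: [-180.0, 0.0, 110.5]
ft_force: [-0.1, -0.9, 0.9]
grip_width: 0.0641
gripper_force: 0.0
```

```bash
python3 go.py .5227 -.2574 .088 110.8
```

```text
now [ 0.5158 -0.2685  0.1794] [-1.7996e+02  3.0000e-02  1.1047e+02] t 2.9667 w 0.06409007945071656 0.0
t [0.081 0.105 0.914] w [-0.0001  0.0001 -0.0009]
j [ 50.  14. -29.  97.   7.  71.  40.] f [-0.1 -0.9  0.9]
```

{"name": "move_arm", "arguments": {
  "moves": [
    {"tx": 0.08,"ty": 0.105,"tz": 0.2,"wx": 0,"wy": 0,"wz": -0.001,"gripper": -0.5},
    {"tx": 0.08,"ty": 0.105,"tz": 0.4,"wx": 0,"wy": 0,"wz": -0.001,"gripper": -0.5},
    {"tx": 0.08,"ty": 0.105,"tz": 0.6,"wx": 0,"wy": 0,"wz": -0.001,"gripper": -0.5},
    {"tx": 0.08,"ty": 0.105,"tz": 0.8,"wx": 0,"wy": 0,"wz": -0.001,"gripper": -0.5},
    {"tx": 0.08,"ty": 0.105,"tz": 0.9,"wx": 0,"wy": 0,"wz": -0.001,"gripper": -0.5},
    {"tx": 0.08,"ty": 0.105,"tz": 0.9,"wx": 0,"wy": 0,"wz": -0.001,"gripper": -0.5},
    {"tx": 0.08,"ty": 0.105,"tz": 0.9,"wx": 0,"wy": 0,"wz": -0.001,"gripper": -0.5}
  ]
}}

```text
time: 3.55
tool_pos: [0.5227, -0.2578, 0.0897]
ee_rot: [-180.0, 0.0, 110.7]
ft_force: [0.4, -0.4, -0.0]
grip_width: 0.0636
gripper_force: 0.0
```

```bash
python3 go.py .5227 -.2574 .088 110.8
python3 - <<'E'
from h import *
im,d=cap('side','side1'); im2,d=cap('top','top1')
cv2.imwrite('pics/c1.png',np.hstack([cv2.resize(im[130:250,300:420],(400,400),interpolation=2),cv2.resize(im2[170:280,345:455],(400,400),interpolation=2)]))
E
```

```text
now [ 0.5227 -0.2578  0.0897] [-1.7998e+02  2.0000e-02  1.1073e+02] t 3.55 w 0.06360426771450083 0.0
t [0.004 0.001 0.017] w [-0.      0.0001 -0.0002]
j [ 48.  20. -29. 102.  11.  61.  36.] f [ 0.4 -0.4 -0. ]
```

View pics/c1.png

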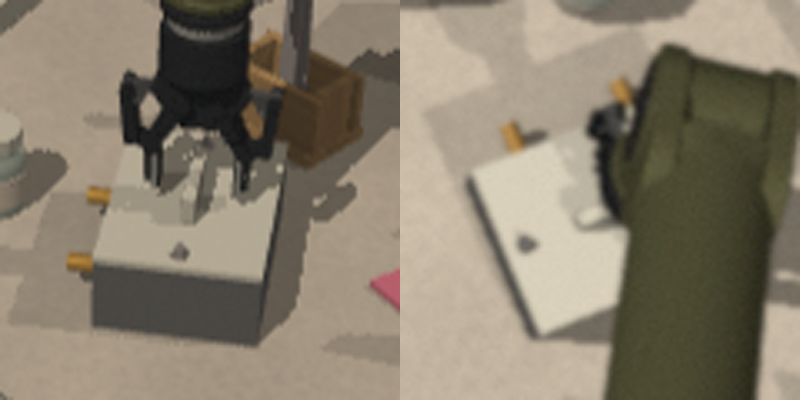

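The fingers straddle the rib on the white plate, near crop (155,185) and (243,185), and stand clear of the housing. Closing now.

{"name": "move_arm", "arguments": {
  "squeeze": 50,
  "moves": [
    {"tx": 0,"ty": 0,"tz": 0,"wx": 0,"wy": 0,"wz": 0,"gripper": 1},
    {"tx": 0,"ty": 0,"tz": 0,"wx": 0,"wy": 0,"wz": 0,"gripper": 1},
    {"tx": 0,"ty": 0,"tz": 0,"wx": 0,"wy": 0,"wz": 0,"gripper": 1},
    {"tx": 0,"ty": 0,"tz": 0,"wx": 0,"wy": 0,"wz": 0,"gripper": 1},
    {"tx": 0,"ty": 0,"tz": 0,"wx": 0,"wy": 0,"wz": 0,"gripper": 1},
    {"tx": 0,"ty": 0,"tz": 0,"wx": 0,"wy": 0,"wz": 0,"gripper": 1},
    {"tx": 0,"ty": 0,"tz": 0,"wx": 0,"wy": 0,"wz": 0,"gripper": 1},
    {"tx": 0,"ty": 0,"tz": 0,"wx": 0,"wy": 0,"wz": 0,"gripper": 1}
  ]
}}

```text
time: 4.32
tool_pos: [0.5236, -0.2567, 0.09]
ee_rot: [180.0, 0.1, 110.8]
ft_force: [-1.2, -0.4, 5.0]
grip_width: 0.0111
gripper_force: 51.6
```

```bash
python3 go.py .5227 -.2574 .088 110.8
```

```text
now [ 0.5236 -0.2567  0.09  ] [1.7996e+02 5.0000e-02 1.1084e+02] t 4.3167 w 0.01110934392206756 51.59501373767853
t [-0.004 -0.011  0.02 ] w [0.0001 0.0001 0.0001]
j [ 48.  20. -29. 102.  11.  61.  36.] f [-1.2 -0.4  5. ]
```

{"name": "move_arm", "arguments": {
  "moves": [
    {"tx": 0,"ty": 0,"tz": -0.1,"wx": 0,"wy": 0,"wz": 0,"gripper": 1},
    {"tx": 0,"ty": 0,"tz": -0.2,"wx": 0,"wy": 0,"wz": 0,"gripper": 1},
    {"tx": 0,"ty": 0,"tz": -0.3,"wx": 0,"wy": 0,"wz": 0,"gripper": 1},
    {"tx": 0,"ty": 0,"tz": -0.45,"wx": 0,"wy": 0,"wz": 0,"gripper": 1},
    {"tx": 0,"ty": 0,"tz": -0.6,"wx": 0,"wy": 0,"wz": 0,"gripper": 1},
    {"tx": 0,"ty": 0,"tz": -0.75,"wx": 0,"wy": 0,"wz": 0,"gripper": 1},
    {"tx": 0,"ty": 0,"tz": -0.9,"wx": 0,"wy": 0,"wz": 0,"gripper": 1},
    {"tx": 0,"ty": 0,"tz": -1,"wx": 0,"wy": 0,"wz": 0,"gripper": 1},
    {"tx": 0,"ty": 0,"tz": -1,"wx": 0,"wy": 0,"wz": 0,"gripper": 1}
  ]
}}

```text
time: 5.07
tool_pos: [0.5244, -0.257, 0.1923]
ee_rot: [179.8, 0.2, 110.8]
ft_force: [-0.1, 0.1, -2.2]
grip_width: 0.0109
gripper_force: 50.8
```

```bash
python3 go.py .5067 .2730 .18 98.7
```

```text
now [ 0.5244 -0.257   0.1923] [179.85   0.21 110.83] t 5.0667 w 0.010892236175298553 50.7507848739624
t [5.017 1.719 0.109] w [0.0005 0.0005 0.0337]
j [ 49.  14. -30.  96.   7.  72.  39.] f [-0.1  0.1 -2.2]
```

{"name": "move_arm", "arguments": {
  "moves": [
    {"tx": 0.15,"ty": 0.05,"tz": 0,"wx": 0,"wy": 0,"wz": 0,"gripper": 1},
    {"tx": 0.35,"ty": 0.12,"tz": 0,"wx": 0,"wy": 0,"wz": 0,"gripper": 1},
    {"tx": 0.55,"ty": 0.19,"tz": 0,"wx": 0,"wy": 0,"wz": 0,"gripper": 1},
    {"tx": 0.77,"ty": 0.265,"tz": 0,"wx": 0,"wy": 0,"wz": 0,"gripper": 1},
    {"tx": 1,"ty": 0.343,"tz": 0,"wx": 0,"wy": 0,"wz": 0,"gripper": 1}
  ]
}}

```text
time: 5.48
tool_pos: [0.5185, -0.149, 0.188]
ee_rot: [-179.9, -0.1, 110.8]
ft_force: [0.1, 0.2, -1.2]
grip_width: 0.011
gripper_force: 50.6
```

{"name": "move_arm", "arguments": {
  "moves": [
    {"tx": 0.25,"ty": 0.085,"tz": 0,"wx": 0,"wy": 0,"wz": 0,"gripper": 1},
    {"tx": 0.5,"ty": 0.17,"tz": 0,"wx": 0,"wy": 0,"wz": 0,"gripper": 1},
    {"tx": 0.75,"ty": 0.255,"tz": 0,"wx": 0,"wy": 0,"wz": 0,"gripper": 1},
    {"tx": 1,"ty": 0.343,"tz": 0,"wx": 0,"wy": 0,"wz": 0,"gripper": 1}
  ]
}}

```text
time: 5.82
tool_pos: [0.5147, -0.043, 0.1881]
ee_rot: [-179.9, -0.1, 110.9]
ft_force: [0.6, -0.0, -2.4]
grip_width: 0.0108
gripper_force: 50.6
```

{"name": "move_arm", "arguments": {
  "moves": [
    {"tx": 0.25,"ty": 0.085,"tz": 0,"wx": 0,"wy": 0,"wz": 0,"gripper": 1},
    {"tx": 0.5,"ty": 0.17,"tz": 0,"wx": 0,"wy": 0,"wz": 0,"gripper": 1},
    {"tx": 0.75,"ty": 0.255,"tz": 0,"wx": 0,"wy": 0,"wz": 0,"gripper": 1},
    {"tx": 1,"ty": 0.343,"tz": 0,"wx": 0,"wy": 0,"wz": 0,"gripper": 1}
  ]
}}

```text
time: 6.15
tool_pos: [0.5111, 0.0624, 0.1882]
ee_rot: [-179.9, -0.0, 110.9]
ft_force: [0.1, -0.2, -2.4]
grip_width: 0.0108
gripper_force: 50.6
```

{"name": "move_arm", "arguments": {
  "moves": [
    {"tx": 0.25,"ty": 0.085,"tz": 0,"wx": 0,"wy": 0,"wz": 0.01,"gripper": 1},
    {"tx": 0.5,"ty": 0.17,"tz": 0,"wx": 0,"wy": 0,"wz": 0.02,"gripper": 1},
    {"tx": 0.75,"ty": 0.255,"tz": 0,"wx": 0,"wy": 0,"wz": 0.03,"gripper": 1},
    {"tx": 1,"ty": 0.343,"tz": 0,"wx": 0,"wy": 0,"wz": 0.0335,"gripper": 1}
  ]
}}

```text
time: 6.48
tool_pos: [0.5075, 0.1677, 0.1882]
ee_rot: [-179.9, 0.0, 98.6]
ft_force: [0.6, -0.4, -2.6]
grip_width: 0.0111
gripper_force: 50.6
```

```bash
python3 go.py .5067 .2730 .1 98.7
```

```text
now [0.5075 0.1677 0.1882] [-1.7988e+02  3.0000e-02  9.8640e+01] t 6.4833 w 0.011138952722539803 50.61284780502319
t [1.042 0.152 0.881] w [-0.0003  0.0001 -0.0002]
j [ 21.  10. -47. 102.   8.  71. -19.] f [ 0.6 -0.4 -2.6]
```

{"name": "move_arm", "arguments": {
  "moves": [
    {"tx": 0.25,"ty": 0.04,"tz": 0,"wx": 0,"wy": 0,"wz": 0,"gripper": 1},
    {"tx": 0.5,"ty": 0.08,"tz": 0.1,"wx": 0,"wy": 0,"wz": 0,"gripper": 1},
    {"tx": 0.75,"ty": 0.12,"tz": 0.25,"wx": 0,"wy": 0,"wz": 0,"gripper": 1},
    {"tx": 1,"ty": 0.15,"tz": 0.45,"wx": 0,"wy": 0,"wz": 0,"gripper": 1},
    {"tx": 1,"ty": 0.15,"tz": 0.65,"wx": 0,"wy": 0,"wz": 0,"gripper": 1},
    {"tx": 1,"ty": 0.15,"tz": 0.85,"wx": 0,"wy": 0,"wz": 0,"gripper": 1},
    {"tx": 1,"ty": 0.15,"tz": 1,"wx": 0,"wy": 0,"wz": 0,"gripper": 1},
    {"tx": 1,"ty": 0.15,"tz": 1,"wx": 0,"wy": 0,"wz": 0,"gripper": 1}
  ]
}}

```text
time: 7.15
tool_pos: [0.5049, 0.2661, 0.0848]
ee_rot: [-179.5, 0.1, 98.8]
ft_force: [-0.4, -0.5, -2.2]
grip_width: 0.0108
gripper_force: 50.5
```

```bash
python3 go.py .5067 .2730 .024 98.7
```

```text
now [0.5049 0.2661 0.0848] [-1.7952e+02  1.1000e-01  9.8850e+01] t 7.15 w 0.010843852920902178 50.523417592048645
t [0.066 0.034 0.608] w [-0.0013  0.0003  0.0004]
j [  8.  23. -46. 103.  18.  63. -36.] f [-0.4 -0.5 -2.2]
```

{"name": "move_arm", "arguments": {
  "moves": [
    {"tx": 0.05,"ty": 0.03,"tz": 0.1,"wx": 0,"wy": 0,"wz": 0,"gripper": 1},
    {"tx": 0.05,"ty": 0.03,"tz": 0.2,"wx": 0,"wy": 0,"wz": 0,"gripper": 1},
    {"tx": 0.05,"ty": 0.03,"tz": 0.3,"wx": 0,"wy": 0,"wz": 0,"gripper": 1},
    {"tx": 0.05,"ty": 0.03,"tz": 0.4,"wx": 0,"wy": 0,"wz": 0,"gripper": 1},
    {"tx": 0.05,"ty": 0.03,"tz": 0.5,"wx": 0,"wy": 0,"wz": 0,"gripper": 1},
    {"tx": 0.05,"ty": 0.03,"tz": 0.58,"wx": 0,"wy": 0,"wz": 0,"gripper": 1},
    {"tx": 0.05,"ty": 0.03,"tz": 0.58,"wx": 0,"wy": 0,"wz": 0,"gripper": 1},
    {"tx": 0.05,"ty": 0.03,"tz": 0.58,"wx": 0,"wy": 0,"wz": 0,"gripper": 1},
    {"tx": 0.05,"ty": 0.03,"tz": 0.58,"wx": 0,"wy": 0,"wz": 0,"gripper": 1}
  ]
}}

```text
time: 7.9
tool_pos: [0.5112, 0.2729, 0.0316]
ee_rot: [180.0, -0.0, 98.8]
ft_force: [-1.4, 0.5, -1.4]
grip_width: 0.0109
gripper_force: 50.5
```

```bash
python3 go.py .5067 .2730 .024 98.7
```

```text
now [0.5112 0.2729 0.0316] [ 1.7996e+02 -1.0000e-02  9.8770e+01] t 7.9 w 0.010850314992287018 50.510945320129395
t [ 0.008 -0.044  0.076] w [ 0.0001 -0.      0.0002]
j [  6.  27. -44. 104.  22.  57. -39.] f [-1.4  0.5 -1.4]
```

{"name": "move_arm", "arguments": {
  "moves": [
    {"tx": 0,"ty": -0.04,"tz": 0.03,"wx": 0,"wy": 0,"wz": 0,"gripper": 1},
    {"tx": 0,"ty": -0.04,"tz": 0.05,"wx": 0,"wy": 0,"wz": 0,"gripper": 1},
    {"tx": 0,"ty": -0.04,"tz": 0.07,"wx": 0,"wy": 0,"wz": 0,"gripper": 1},
    {"tx": 0,"ty": -0.04,"tz": 0.075,"wx": 0,"wy": 0,"wz": 0,"gripper": 1},
    {"tx": 0,"ty": -0.04,"tz": 0.075,"wx": 0,"wy": 0,"wz": 0,"gripper": 1},
    {"tx": 0,"ty": -0.04,"tz": 0.075,"wx": 0,"wy": 0,"wz": 0,"gripper": 1},
    {"tx": 0,"ty": -0.04,"tz": 0.075,"wx": 0,"wy": 0,"wz": 0,"gripper": 1}
  ]
}}

```text
time: 8.48
tool_pos: [0.5069, 0.272, 0.024]
ee_rot: [-180.0, 0.0, 98.8]
ft_force: [-1.6, -0.8, 0.4]
grip_width: 0.0108
gripper_force: 51.1
```

```bash
python3 go.py .5067 .2730 .024 98.7
```

```text
now [0.5069 0.272  0.024 ] [-1.7999e+02  2.0000e-02  9.8780e+01] t 8.4833 w 0.010808069328518848 51.12705409526825
t [ 0.01 -0.   -0.  ] w [-0.      0.      0.0002]
j [  6.  28. -44. 105.  23.  56. -39.] f [-1.6 -0.8  0.4]
```

{"name": "move_arm", "arguments": {
  "moves": [
    {"tx": 0,"ty": 0,"tz": 0,"wx": 0,"wy": 0,"wz": 0,"gripper": 0.4},
    {"tx": 0,"ty": 0,"tz": 0,"wx": 0,"wy": 0,"wz": 0,"gripper": 0},
    {"tx": 0,"ty": 0,"tz": 0,"wx": 0,"wy": 0,"wz": 0,"gripper": -0.3},
    {"tx": 0,"ty": 0,"tz": 0,"wx": 0,"wy": 0,"wz": 0,"gripper": -0.3},
    {"tx": 0,"ty": 0,"tz": 0,"wx": 0,"wy": 0,"wz": 0,"gripper": -0.3},
    {"tx": 0,"ty": 0,"tz": -0.2,"wx": 0,"wy": 0,"wz": 0,"gripper": -0.3},
    {"tx": 0,"ty": 0,"tz": -0.4,"wx": 0,"wy": 0,"wz": 0,"gripper": -0.3},
    {"tx": 0,"ty": 0,"tz": -0.6,"wx": 0,"wy": 0,"wz": 0,"gripper": -0.3},
    {"tx": 0,"ty": 0,"tz": -0.8,"wx": 0,"wy": 0,"wz": 0,"gripper": -0.3},
    {"tx": 0,"ty": 0,"tz": -1,"wx": 0,"wy": 0,"wz": 0,"gripper": -0.3},
    {"tx": 0,"ty": 0,"tz": -1,"wx": 0,"wy": 0,"wz": 0,"gripper": -0.3},
    {"tx": 0,"ty": 0,"tz": -1,"wx": 0,"wy": 0,"wz": 0,"gripper": -0.3}
  ]
}}

```text
time: 9.48
tool_pos: [0.5077, 0.2724, 0.1248]
ee_rot: [179.9, -0.0, 98.8]
ft_force: [-0.3, 0.3, -0.3]
grip_width: 0.0552
gripper_force: 0.0
```

```bash
python3 go.py .5227 -.2574 .2 98.7
python3 - <<'E'
from m import *
im,d=cap('side','side2'); im2,d2=cap('top','top2')
cv2.imwrite('pics/c2.png',np.hstack([cv2.resize(im2[180:270,355:455],(400,360),interpolation=2),cv2.resize(im[260:380,180:313],(400,360),interpolation=2)]))
for n,i,dd in(('top',im2,d2),('side',im,d)):
    W=world(n,dd); m=near(W,.5236,-.2575,.04,.058,.072); rect(W[m],n+' bar')
    rect(W[near(W,.5236,-.2575,.135,.063,.078)],n+' rim'); rect(W[near(W,.507,.272,.14,.007,.014)&(i.max(2)>90)],n+' plate')
E
```

```text
now [0.5077 0.2724 0.1248] [ 1.7985e+02 -1.0000e-02  9.8760e+01] t 9.4833 w 0.05521615576139891 0.0
t [-5.259 -0.657 -0.754] w [ 0.0004 -0.      0.0002]
j [  9.  21. -48. 101.  17.  66. -35.] f [-0.3  0.3 -0.3]
top bar c [ 524.  -259.6] size [51.4 14.9] long dir deg 0.15 z 0.0635 82
top rim c [ 525.1 -259.6] size [144.4 201.6] long dir deg 110.88 z 0.0696 1384
top plate c [498.1 256.8] size [218.7 270. ] long dir deg 150.41 z 0.0099 858
side bar c [ 520.7 -254.2] size [25.2 48.3] long dir deg 170.9 z 0.0619 69
side rim c [ 521.7 -256. ] size [145.1 216.1] long dir deg 110.58 z 0.0686 995
side plate c [481.6 268.8] size [196.1 205.8] long dir deg 100.24 z 0.0098 2694
```

View pics/c2.png

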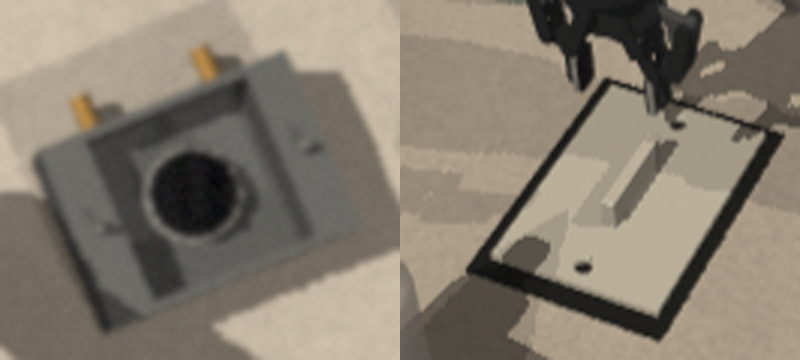

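Left crop: the housing is open, with the cap at (193,195) and its bar lying at about 0° in world. Right crop: the white plate lies flat and right way up on the mat. By depth the bar is 51 x 15 mm at z 63 mm, as described, so q ≈ 0.09. Going back to the housing.

{"name": "move_arm", "arguments": {
  "moves": [
    {"tx": -0.3,"ty": -0.03,"tz": -0.2,"wx": 0,"wy": 0,"wz": 0,"gripper": -0.3},
    {"tx": -0.65,"ty": -0.08,"tz": -0.4,"wx": 0,"wy": 0,"wz": 0,"gripper": -0.3},
    {"tx": -1,"ty": -0.125,"tz": -0.6,"wx": 0,"wy": 0,"wz": 0,"gripper": -0.3}
  ]
}}

```text
time: 9.83
tool_pos: [0.5083, 0.1707, 0.1825]
ee_rot: [-179.8, -0.0, 98.9]
ft_force: [1.0, -1.5, -1.2]
grip_width: 0.0554
gripper_force: 0.0
```

{"name": "move_arm", "arguments": {
  "moves": [
    {"tx": -0.33,"ty": -0.04,"tz": 0,"wx": 0,"wy": 0,"wz": 0,"gripper": -0.3},
    {"tx": -0.67,"ty": -0.08,"tz": 0,"wx": 0,"wy": 0,"wz": 0,"gripper": -0.3},
    {"tx": -1,"ty": -0.125,"tz": 0,"wx": 0,"wy": 0,"wz": 0,"gripper": -0.3}
  ]
}}

```text
time: 10.08
tool_pos: [0.5121, 0.0685, 0.1829]
ee_rot: [-179.9, 0.0, 98.7]
ft_force: [1.5, -0.1, -0.5]
grip_width: 0.0561
gripper_force: 0.0
```

{"name": "move_arm", "arguments": {
  "moves": [
    {"tx": -0.33,"ty": -0.04,"tz": 0,"wx": 0,"wy": 0,"wz": 0,"gripper": -0.3},
    {"tx": -0.67,"ty": -0.08,"tz": 0,"wx": 0,"wy": 0,"wz": 0,"gripper": -0.3},
    {"tx": -1,"ty": -0.125,"tz": 0,"wx": 0,"wy": 0,"wz": 0,"gripper": -0.3}
  ]
}}

```text
time: 10.33
tool_pos: [0.5147, -0.0322, 0.1825]
ee_rot: [-179.9, -0.0, 98.7]
ft_force: [0.5, 0.4, -0.1]
grip_width: 0.0556
gripper_force: 0.0
```

{"name": "move_arm", "arguments": {
  "moves": [
    {"tx": -0.33,"ty": -0.04,"tz": 0,"wx": 0,"wy": 0,"wz": 0,"gripper": -0.3},
    {"tx": -0.67,"ty": -0.08,"tz": 0,"wx": 0,"wy": 0,"wz": 0,"gripper": -0.3},
    {"tx": -1,"ty": -0.125,"tz": 0,"wx": 0,"wy": 0,"wz": 0,"gripper": -0.3}
  ]
}}

```text
time: 10.58
tool_pos: [0.5175, -0.1327, 0.1824]
ee_rot: [-179.9, -0.0, 98.8]
ft_force: [-0.1, 0.4, -0.5]
grip_width: 0.0557
gripper_force: 0.0
```

{"name": "move_arm", "arguments": {
  "moves": [
    {"tx": -0.33,"ty": -0.04,"tz": 0,"wx": 0,"wy": 0,"wz": -0.015,"gripper": -0.3},
    {"tx": -0.67,"ty": -0.08,"tz": 0,"wx": 0,"wy": 0,"wz": -0.03,"gripper": -0.3},
    {"tx": -1,"ty": -0.125,"tz": 0,"wx": 0,"wy": 0,"wz": -0.05,"gripper": -0.3},
    {"tx": -1,"ty": -0.125,"tz": 0,"wx": 0,"wy": 0,"wz": -0.07,"gripper": -0.3},
    {"tx": -1,"ty": -0.125,"tz": 0,"wx": 0,"wy": 0,"wz": -0.09,"gripper": -0.3},
    {"tx": -1,"ty": -0.125,"tz": 0,"wx": 0,"wy": 0,"wz": -0.11,"gripper": -0.3},
    {"tx": -1,"ty": -0.125,"tz": 0,"wx": 0,"wy": 0,"wz": -0.13,"gripper": -0.3},
    {"tx": -1,"ty": -0.125,"tz": 0,"wx": 0,"wy": 0,"wz": -0.15,"gripper": -0.3},
    {"tx": -1,"ty": -0.125,"tz": 0,"wx": 0,"wy": 0,"wz": -0.17,"gripper": -0.3},
    {"tx": -1,"ty": -0.125,"tz": 0,"wx": 0,"wy": 0,"wz": -0.19,"gripper": -0.3},
    {"tx": -1,"ty": -0.125,"tz": 0,"wx": 0,"wy": 0,"wz": -0.21,"gripper": -0.3},
    {"tx": -1,"ty": -0.125,"tz": 0,"wx": 0,"wy": 0,"wz": -0.226,"gripper": -0.3}
  ]
}}

```text
time: 11.58
tool_pos: [0.5206, -0.2314, 0.1821]
ee_rot: [179.9, -0.1, -179.5]
ft_force: [0.2, 0.6, -0.1]
grip_width: 0.0557
gripper_force: 0.0
```

```bash
python3 go.py .5235 -.2575 .11 180.1
```

```text
now [ 0.5206 -0.2314  0.1821] [ 1.7992e+02 -1.3000e-01 -1.7952e+02] t 11.5833 w 0.05568686333404979 0.0
t [-0.028 -0.262  0.721] w [ 0.0002 -0.0004  0.0011]
j [ 57.  15. -41.  98.  10.  71. 104.] f [ 0.2  0.6 -0.1]
```

{"name": "move_arm", "arguments": {
  "moves": [
    {"tx": -0.03,"ty": -0.13,"tz": 0,"wx": 0,"wy": 0,"wz": 0.001,"gripper": -0.3},
    {"tx": -0.03,"ty": -0.262,"tz": 0.1,"wx": 0,"wy": 0,"wz": 0.001,"gripper": -0.3},
    {"tx": -0.03,"ty": -0.262,"tz": 0.3,"wx": 0,"wy": 0,"wz": 0.001,"gripper": -0.3},
    {"tx": -0.03,"ty": -0.262,"tz": 0.5,"wx": 0,"wy": 0,"wz": 0.001,"gripper": -0.3},
    {"tx": -0.03,"ty": -0.262,"tz": 0.7,"wx": 0,"wy": 0,"wz": 0.001,"gripper": -0.3},
    {"tx": -0.03,"ty": -0.262,"tz": 0.7,"wx": 0,"wy": 0,"wz": 0.001,"gripper": -0.3},
    {"tx": -0.03,"ty": -0.262,"tz": 0.7,"wx": 0,"wy": 0,"wz": 0.001,"gripper": -0.3}
  ]
}}

```text
time: 12.17
tool_pos: [0.5231, -0.2587, 0.1118]
ee_rot: [179.9, -0.2, 179.6]
ft_force: [-0.5, -0.0, 0.3]
grip_width: 0.0556
gripper_force: 0.0
```

```bash
python3 go.py .5235 -.2575 .053 180.1
```

```text
now [ 0.5231 -0.2587  0.1118] [179.9   -0.19 179.6 ] t 12.1667 w 0.0556315879247285 0.0
t [-0.006  0.011  0.588] w [ 0.0003 -0.0005 -0.0014]
j [ 56.  20. -39. 100.  14.  65. 103.] f [-0.5 -0.   0.3]
```

{"name": "move_arm", "arguments": {
  "squeeze": 40,
  "moves": [
    {"tx": 0,"ty": 0.01,"tz": 0.15,"wx": 0,"wy": 0,"wz": -0.001,"gripper": -0.3},
    {"tx": 0,"ty": 0.01,"tz": 0.3,"wx": 0,"wy": 0,"wz": -0.001,"gripper": -0.3},
    {"tx": 0,"ty": 0.01,"tz": 0.45,"wx": 0,"wy": 0,"wz": -0.001,"gripper": -0.3},
    {"tx": 0,"ty": 0.01,"tz": 0.58,"wx": 0,"wy": 0,"wz": -0.001,"gripper": -0.3},
    {"tx": 0,"ty": 0.01,"tz": 0.58,"wx": 0,"wy": 0,"wz": -0.001,"gripper": -0.3},
    {"tx": 0,"ty": 0.01,"tz": 0.58,"wx": 0,"wy": 0,"wz": -0.001,"gripper": 0.2},
    {"tx": 0,"ty": 0.01,"tz": 0.58,"wx": 0,"wy": 0,"wz": -0.001,"gripper": 1},
    {"tx": 0,"ty": 0.01,"tz": 0.58,"wx": 0,"wy": 0,"wz": -0.001,"gripper": 1},
    {"tx": 0,"ty": 0.01,"tz": 0.58,"wx": 0,"wy": 0,"wz": -0.001,"gripper": 1},
    {"tx": 0,"ty": 0.01,"tz": 0.58,"wx": 0,"wy": 0,"wz": -0.001,"gripper": 1},
    {"tx": 0,"ty": 0.01,"tz": 0.58,"wx": 0,"wy": 0,"wz": -0.001,"gripper": 1},
    {"tx": 0,"ty": 0.01,"tz": 0.58,"wx": 0,"wy": 0,"wz": -0.001,"gripper": 1}
  ]
}}

```text
time: 13.17
tool_pos: [0.5254, -0.258, 0.0573]
ee_rot: [-179.9, 0.1, -179.9]
ft_force: [-0.5, -2.1, 5.8]
grip_width: 0.0129
gripper_force: 43.3
```

```bash
python3 go.py .5235 -.2575 .053 110.8; python3 -c "
from workcell import manip;print(manip.observe()['wrist_torque'])"
```

```text
now [ 0.5254 -0.258   0.0573] [-1.7987e+02  1.2000e-01 -1.7991e+02] t 13.1667 w 0.012933238149651015 43.33116173744202
t [0.019 0.005 0.042] w [-1.000e-04  5.000e-04  1.925e-01]
j [ 55.  24. -38. 103.  17.  59. 101.] f [-0.5 -2.1  5.8]
[-0.35958585  0.19457574 -0.0296398 ]
```

{"name": "move_arm", "arguments": {
  "moves": [
    {"tx": 0.01,"ty": 0,"tz": 0,"wx": 0,"wy": 0,"wz": 0.015,"gripper": 1},
    {"tx": 0.01,"ty": 0,"tz": 0,"wx": 0,"wy": 0,"wz": 0.03,"gripper": 1},
    {"tx": 0.01,"ty": 0,"tz": 0,"wx": 0,"wy": 0,"wz": 0.045,"gripper": 1},
    {"tx": 0.01,"ty": 0,"tz": 0,"wx": 0,"wy": 0,"wz": 0.06,"gripper": 1},
    {"tx": 0.01,"ty": 0,"tz": 0,"wx": 0,"wy": 0,"wz": 0.075,"gripper": 1},
    {"tx": 0.01,"ty": 0,"tz": 0,"wx": 0,"wy": 0,"wz": 0.09,"gripper": 1},
    {"tx": 0.01,"ty": 0,"tz": 0,"wx": 0,"wy": 0,"wz": 0.105,"gripper": 1},
    {"tx": 0.01,"ty": 0,"tz": 0,"wx": 0,"wy": 0,"wz": 0.12,"gripper": 1},
    {"tx": 0.01,"ty": 0,"tz": 0,"wx": 0,"wy": 0,"wz": 0.135,"gripper": 1},
    {"tx": 0.01,"ty": 0,"tz": 0,"wx": 0,"wy": 0,"wz": 0.15,"gripper": 1},
    {"tx": 0.01,"ty": 0,"tz": 0,"wx": 0,"wy": 0,"wz": 0.16,"gripper": 1},
    {"tx": 0.01,"ty": 0,"tz": 0,"wx": 0,"wy": 0,"wz": 0.17,"gripper": 1}
  ]
}}

```text
time: 14.17
tool_pos: [0.5251, -0.2585, 0.0573]
ee_rot: [179.9, 0.3, 118.8]
ft_force: [1.9, -4.1, 2.7]
grip_width: 0.013
gripper_force: 43.0
```

```bash
python3 go.py .5235 -.2575 .053 110.8; python3 -c "
from workcell import manip;print(manip.observe()['wrist_torque'])"
```

```text
now [ 0.5251 -0.2585  0.0573] [179.89   0.27 118.75] t 14.1667 w 0.012973004177823115 43.040891289711
t [ 0.017 -0.01   0.043] w [0.0004 0.0007 0.0221]
j [ 46.  22. -27. 103.  11.  58.  44.] f [ 1.9 -4.1  2.7]
[-0.66982533 -0.31219554  0.16067603]
```

{"name": "move_arm", "arguments": {
  "moves": [
    {"tx": 0,"ty": 0,"tz": 0,"wx": 0,"wy": 0,"wz": 0.008,"gripper": 1},
    {"tx": 0,"ty": 0,"tz": 0,"wx": 0,"wy": 0,"wz": 0.014,"gripper": 1},
    {"tx": 0,"ty": 0,"tz": 0,"wx": 0,"wy": 0,"wz": 0.02,"gripper": 1},
    {"tx": 0,"ty": 0,"tz": 0,"wx": 0,"wy": 0,"wz": 0.025,"gripper": 1},
    {"tx": 0,"ty": 0,"tz": 0,"wx": 0,"wy": 0,"wz": 0.025,"gripper": 1},
    {"tx": 0,"ty": 0,"tz": 0,"wx": 0,"wy": 0,"wz": 0.025,"gripper": 1},
    {"tx": 0,"ty": 0,"tz": 0,"wx": 0,"wy": 0,"wz": 0.025,"gripper": 1}
  ]
}}

```text
time: 14.75
tool_pos: [0.5251, -0.2585, 0.0573]
ee_rot: [179.9, 0.2, 110.0]
ft_force: [2.4, -4.9, 5.2]
grip_width: 0.0131
gripper_force: 43.3
```

```bash
python3 go.py .5235 -.2575 .053 110.8; python3 -c "
from workcell import manip;print(manip.observe()['wrist_torque'])"
```

```text
now [ 0.5251 -0.2585  0.0573] [179.86   0.24 109.99] t 14.75 w 0.013110321917432968 43.330305218696594
t [ 0.015 -0.011  0.042] w [ 0.0004  0.0007 -0.0023]
j [ 45.  21. -25. 103.  11.  57.  35.] f [ 2.4 -4.9  5.2]
[-0.93196824 -0.50502731  0.35007516]
```

{"name": "move_arm", "arguments": {
  "moves": [
    {"tx": 0,"ty": 0,"tz": 0,"wx": 0,"wy": 0,"wz": 0.023,"gripper": 0.3},
    {"tx": 0,"ty": 0,"tz": 0,"wx": 0,"wy": 0,"wz": 0,"gripper": -0.3},
    {"tx": 0,"ty": 0,"tz": 0,"wx": 0,"wy": 0,"wz": 0,"gripper": -0.3},
    {"tx": 0,"ty": 0,"tz": 0,"wx": 0,"wy": 0,"wz": 0,"gripper": -0.3},
    {"tx": 0,"ty": 0,"tz": 0,"wx": 0,"wy": 0,"wz": 0,"gripper": -0.3},
    {"tx": 0,"ty": 0,"tz": -0.2,"wx": 0,"wy": 0,"wz": 0,"gripper": -0.3},
    {"tx": 0,"ty": 0,"tz": -0.45,"wx": 0,"wy": 0,"wz": 0,"gripper": -0.3},
    {"tx": 0,"ty": 0,"tz": -0.7,"wx": 0,"wy": 0,"wz": 0,"gripper": -0.3},
    {"tx": 0,"ty": 0,"tz": -1,"wx": 0,"wy": 0,"wz": 0,"gripper": -0.3},
    {"tx": 0,"ty": 0,"tz": -1,"wx": 0,"wy": 0,"wz": 0,"gripper": -0.3}
  ]
}}

```text
time: 15.58
tool_pos: [0.5267, -0.2578, 0.1619]
ee_rot: [179.6, 0.4, 109.9]
ft_force: [1.4, -1.1, 0.2]
grip_width: 0.0553
gripper_force: 0.0
```

```bash
python3 go.py .5069 .272 .18 98.78
```

```text
now [ 0.5267 -0.2578  0.1619] [179.64   0.39 109.87] t 15.5833 w 0.05526561098440499 0.0
t [ 5.048  1.616 -0.205] w [0.0011 0.001  0.0308]
j [ 46.  15. -27.  98.   7.  68.  38.] f [ 1.4 -1.1  0.2]
```

{"name": "move_arm", "arguments": {
  "moves": [
    {"tx": 0.33,"ty": 0.1,"tz": -0.2,"wx": 0,"wy": 0,"wz": 0,"gripper": -0.3},
    {"tx": 0.67,"ty": 0.22,"tz": -0.2,"wx": 0,"wy": 0,"wz": 0,"gripper": -0.3},
    {"tx": 1,"ty": 0.322,"tz": -0.2,"wx": 0,"wy": 0,"wz": 0,"gripper": -0.3}
  ]
}}

```text
time: 15.83
tool_pos: [0.5202, -0.1507, 0.1768]
ee_rot: [179.9, 0.0, 109.8]
ft_force: [0.2, 0.6, -0.2]
grip_width: 0.0553
gripper_force: 0.0
```

{"name": "move_arm", "arguments": {
  "moves": [
    {"tx": 0.33,"ty": 0.1,"tz": 0,"wx": 0,"wy": 0,"wz": 0,"gripper": -0.3},
    {"tx": 0.67,"ty": 0.22,"tz": 0,"wx": 0,"wy": 0,"wz": 0,"gripper": -0.3},
    {"tx": 1,"ty": 0.322,"tz": 0,"wx": 0,"wy": 0,"wz": 0,"gripper": -0.3}
  ]
}}

```text
time: 16.08
tool_pos: [0.5154, -0.0448, 0.1757]
ee_rot: [-180.0, -0.0, 109.9]
ft_force: [0.0, -0.3, -0.3]
grip_width: 0.0555
gripper_force: 0.0
```

{"name": "move_arm", "arguments": {
  "moves": [
    {"tx": 0.33,"ty": 0.1,"tz": 0,"wx": 0,"wy": 0,"wz": 0,"gripper": -0.3},
    {"tx": 0.67,"ty": 0.22,"tz": 0,"wx": 0,"wy": 0,"wz": 0,"gripper": -0.3},
    {"tx": 1,"ty": 0.322,"tz": 0,"wx": 0,"wy": 0,"wz": 0,"gripper": -0.3}
  ]
}}

```text
time: 16.33
tool_pos: [0.5115, 0.0601, 0.1757]
ee_rot: [180.0, -0.0, 109.9]
ft_force: [0.9, 0.5, 0.2]
grip_width: 0.0558
gripper_force: 0.0
```

```bash
python3 go.py .5069 .272 .18 98.78
python3 - <<'E'
from m import *
for n in('top','side'):
    im,d=cap(n,n+'3');W=world(n,d); rect(W[near(W,.5236,-.2575,.04,.055,.072)],n+' bar'); rect(W[near(W,.5236,-.2575,.135,.063,.078)],n+' rim')
E
```

```text
now [0.5115 0.0601 0.1757] [180.    -0.   109.87] t 16.3333 w 0.055780602360476765 0.0
t [ 2.008  0.677 -0.043] w [ 0.     -0.      0.0308]
j [ 28.   7. -40. 106.   5.  69.   6.] f [0.9 0.5 0.2]
top bar c [ 524.5 -260. ] size [14.1 53.3] long dir deg 112.0 z 0.0637 87
top rim c [ 525.  -259.6] size [144.3 201.3] long dir deg 110.85 z 0.0696 1396
side bar c [ 520.2 -253.7] size [14.4 64.2] long dir deg 110.85 z 0.0626 61
side rim c [ 521.2 -255.8] size [144.7 211.5] long dir deg 110.79 z 0.0687 1011
```

The bar now lies at 111–112° against the housing's 110.8°, so the cap is tight. Returning to the plate.

{"name": "move_arm", "arguments": {
  "moves": [
    {"tx": 0.33,"ty": 0.11,"tz": 0,"wx": 0,"wy": 0,"wz": 0.01,"gripper": -0.3},
    {"tx": 0.67,"ty": 0.22,"tz": 0,"wx": 0,"wy": 0,"wz": 0.02,"gripper": -0.3},
    {"tx": 1,"ty": 0.338,"tz": 0,"wx": 0,"wy": 0,"wz": 0.0308,"gripper": -0.3},
    {"tx": 1,"ty": 0.338,"tz": 0,"wx": 0,"wy": 0,"wz": 0.0308,"gripper": -0.3}
  ]
}}

```text
time: 16.77
tool_pos: [0.5079, 0.1722, 0.1762]
ee_rot: [180.0, -0.3, 99.2]
ft_force: [-0.6, 0.4, 0.6]
grip_width: 0.0553
gripper_force: 0.0
```

```bash
python3 go.py .5069 .272 .1 98.78
```

```text
now [0.5079 0.1722 0.1762] [179.95  -0.3   99.2 ] t 16.7667 w 0.05525502450303914 0.0
t [0.983 0.149 0.767] w [ 0.0001 -0.0008  0.0012]
j [ 18.  11. -44. 103.   8.  69. -18.] f [-0.6  0.4  0.6]
```

{"name": "move_arm", "arguments": {
  "moves": [
    {"tx": 0.33,"ty": 0.05,"tz": 0,"wx": 0,"wy": 0,"wz": 0,"gripper": -0.3},
    {"tx": 0.67,"ty": 0.1,"tz": 0.2,"wx": 0,"wy": 0,"wz": 0,"gripper": -0.3},
    {"tx": 0.985,"ty": 0.15,"tz": 0.4,"wx": 0,"wy": 0,"wz": 0,"gripper": -0.3},
    {"tx": 0.985,"ty": 0.15,"tz": 0.6,"wx": 0,"wy": 0,"wz": 0,"gripper": -0.3},
    {"tx": 0.985,"ty": 0.15,"tz": 0.75,"wx": 0,"wy": 0,"wz": 0,"gripper": -0.3},
    {"tx": 0.985,"ty": 0.15,"tz": 0.75,"wx": 0,"wy": 0,"wz": 0,"gripper": -0.3},
    {"tx": 0.985,"ty": 0.15,"tz": 0.75,"wx": 0,"wy": 0,"wz": 0,"gripper": -0.3},
    {"tx": 0.985,"ty": 0.15,"tz": 0.75,"wx": 0,"wy": 0,"wz": 0,"gripper": -0.3}
  ]
}}

```text
time: 17.43
tool_pos: [0.5101, 0.2629, 0.1016]
ee_rot: [179.9, -0.0, 98.8]
ft_force: [-0.1, 0.5, 0.4]
grip_width: 0.0552
gripper_force: 0.0
```

```bash
python3 go.py .5069 .272 .024 98.78
```

```text
now [0.5101 0.2629 0.1016] [179.95  -0.    98.78] t 17.4333 w 0.05517593128585522 0.0
t [ 0.095 -0.018  0.776] w [ 0.0001 -0.      0.    ]
j [  7.  21. -44. 102.  16.  63. -33.] f [-0.1  0.5  0.4]
```

{"name": "move_arm", "arguments": {
  "moves": [
    {"tx": 0.09,"ty": -0.018,"tz": 0.1,"wx": 0,"wy": 0,"wz": 0,"gripper": -0.3},
    {"tx": 0.09,"ty": -0.018,"tz": 0.25,"wx": 0,"wy": 0,"wz": 0,"gripper": -0.3},
    {"tx": 0.09,"ty": -0.018,"tz": 0.4,"wx": 0,"wy": 0,"wz": 0,"gripper": -0.3},
    {"tx": 0.09,"ty": -0.018,"tz": 0.55,"wx": 0,"wy": 0,"wz": 0,"gripper": -0.3},
    {"tx": 0.09,"ty": -0.018,"tz": 0.68,"wx": 0,"wy": 0,"wz": 0,"gripper": -0.3},
    {"tx": 0.09,"ty": -0.018,"tz": 0.68,"wx": 0,"wy": 0,"wz": 0,"gripper": -0.3},
    {"tx": 0.09,"ty": -0.018,"tz": 0.68,"wx": 0,"wy": 0,"wz": 0,"gripper": -0.3},
    {"tx": 0.09,"ty": -0.018,"tz": 0.68,"wx": 0,"wy": 0,"wz": 0,"gripper": -0.3}
  ]
}}

```text
time: 18.1
tool_pos: [0.5071, 0.2722, 0.0339]
ee_rot: [179.9, -0.0, 98.8]
ft_force: [-1.0, 0.5, 0.8]
grip_width: 0.0553
gripper_force: 0.0
```

```bash
python3 go.py .5069 .272 .024 98.78
```

```text
now [0.5071 0.2722 0.0339] [ 1.7991e+02 -2.0000e-02  9.8820e+01] t 18.1 w 0.05532762323107966 0.0
t [-0.002 -0.002  0.099] w [ 0.0003 -0.0001  0.0001]
j [  4.  26. -42. 105.  21.  57. -38.] f [-1.   0.5  0.8]
```

{"name": "move_arm", "arguments": {
  "squeeze": 50,
  "moves": [
    {"tx": 0,"ty": 0,"tz": 0.05,"wx": 0,"wy": 0,"wz": 0,"gripper": -0.3},
    {"tx": 0,"ty": 0,"tz": 0.095,"wx": 0,"wy": 0,"wz": 0,"gripper": -0.3},
    {"tx": 0,"ty": 0,"tz": 0.095,"wx": 0,"wy": 0,"wz": 0,"gripper": -0.3},
    {"tx": 0,"ty": 0,"tz": 0.095,"wx": 0,"wy": 0,"wz": 0,"gripper": -0.3},
    {"tx": 0,"ty": 0,"tz": 0.095,"wx": 0,"wy": 0,"wz": 0,"gripper": 0.2},
    {"tx": 0,"ty": 0,"tz": 0.095,"wx": 0,"wy": 0,"wz": 0,"gripper": 1},
    {"tx": 0,"ty": 0,"tz": 0.095,"wx": 0,"wy": 0,"wz": 0,"gripper": 1},
    {"tx": 0,"ty": 0,"tz": 0.095,"wx": 0,"wy": 0,"wz": 0,"gripper": 1},
    {"tx": 0,"ty": 0,"tz": 0.095,"wx": 0,"wy": 0,"wz": 0,"gripper": 1},
    {"tx": 0,"ty": 0,"tz": 0.095,"wx": 0,"wy": 0,"wz": 0,"gripper": 1},
    {"tx": 0,"ty": 0,"tz": 0.095,"wx": 0,"wy": 0,"wz": 0,"gripper": 1}
  ]
}}

```text
time: 19.02
tool_pos: [0.5064, 0.272, 0.0236]
ee_rot: [180.0, -0.0, 98.8]
ft_force: [-0.5, -1.0, 2.5]
grip_width: 0.0107
gripper_force: 51.0
```

```bash
python3 go.py .5069 .272 .024 98.78
```

```text
now [0.5064 0.272  0.0236] [179.97  -0.    98.85] t 19.0167 w 0.010740485869674483 50.99675953388214
t [-0.001  0.004 -0.004] w [ 0.0001 -0.      0.0002]
j [  4.  27. -42. 105.  21.  56. -38.] f [-0.5 -1.   2.5]
```

{"name": "move_arm", "arguments": {
  "moves": [
    {"tx": 0,"ty": 0,"tz": -0.1,"wx": 0,"wy": 0,"wz": 0,"gripper": 1},
    {"tx": 0,"ty": 0,"tz": -0.25,"wx": 0,"wy": 0,"wz": 0,"gripper": 1},
    {"tx": 0,"ty": 0,"tz": -0.45,"wx": 0,"wy": 0,"wz": 0,"gripper": 1},
    {"tx": 0,"ty": 0,"tz": -0.65,"wx": 0,"wy": 0,"wz": 0,"gripper": 1},
    {"tx": 0,"ty": 0,"tz": -0.85,"wx": 0,"wy": 0,"wz": 0,"gripper": 1},
    {"tx": 0,"ty": 0,"tz": -1,"wx": 0,"wy": 0,"wz": 0,"gripper": 1}
  ]
}}

```text
time: 19.52
tool_pos: [0.5062, 0.2721, 0.125]
ee_rot: [180.0, -0.0, 98.9]
ft_force: [0.3, 0.3, -1.4]
grip_width: 0.011
gripper_force: 50.3
```

{"name": "move_arm", "arguments": {
  "moves": [
    {"tx": -0.2,"ty": -0.02,"tz": -0.2,"wx": 0,"wy": 0,"wz": 0,"gripper": 1},
    {"tx": -0.4,"ty": -0.05,"tz": -0.4,"wx": 0,"wy": 0,"wz": 0,"gripper": 1},
    {"tx": -0.6,"ty": -0.075,"tz": -0.55,"wx": 0,"wy": 0,"wz": 0,"gripper": 1},
    {"tx": -0.8,"ty": -0.1,"tz": -0.65,"wx": 0,"wy": 0,"wz": 0,"gripper": 1},
    {"tx": -1,"ty": -0.125,"tz": -0.65,"wx": 0,"wy": 0,"wz": 0,"gripper": 1}
  ]
}}

```text
time: 19.93
tool_pos: [0.51, 0.1709, 0.1908]
ee_rot: [179.8, 0.0, 98.9]
ft_force: [1.2, 0.3, -2.1]
grip_width: 0.0109
gripper_force: 50.5
```

{"name": "move_arm", "arguments": {
  "moves": [
    {"tx": -0.25,"ty": -0.03,"tz": 0,"wx": 0,"wy": 0,"wz": 0,"gripper": 1},
    {"tx": -0.5,"ty": -0.06,"tz": 0,"wx": 0,"wy": 0,"wz": 0,"gripper": 1},
    {"tx": -0.75,"ty": -0.09,"tz": 0,"wx": 0,"wy": 0,"wz": 0,"gripper": 1},
    {"tx": -1,"ty": -0.125,"tz": 0,"wx": 0,"wy": 0,"wz": 0,"gripper": 1}
  ]
}}

```text
time: 20.27
tool_pos: [0.5116, 0.0693, 0.1883]
ee_rot: [-180.0, 0.0, 98.9]
ft_force: [0.2, 0.2, -3.3]
grip_width: 0.0111
gripper_force: 50.4
```

{"name": "move_arm", "arguments": {
  "moves": [
    {"tx": -0.25,"ty": -0.03,"tz": 0,"wx": 0,"wy": 0,"wz": 0,"gripper": 1},
    {"tx": -0.5,"ty": -0.06,"tz": 0,"wx": 0,"wy": 0,"wz": 0,"gripper": 1},
    {"tx": -0.75,"ty": -0.09,"tz": 0,"wx": 0,"wy": 0,"wz": 0,"gripper": 1},
    {"tx": -1,"ty": -0.125,"tz": 0,"wx": 0,"wy": 0,"wz": 0,"gripper": 1}
  ]
}}

```text
time: 20.6
tool_pos: [0.5146, -0.0313, 0.1883]
ee_rot: [-180.0, -0.0, 98.9]
ft_force: [-0.1, 0.2, -1.6]
grip_width: 0.0109
gripper_force: 50.4
```

{"name": "move_arm", "arguments": {
  "moves": [
    {"tx": -0.25,"ty": -0.03,"tz": 0,"wx": 0,"wy": 0,"wz": -0.01,"gripper": 1},
    {"tx": -0.5,"ty": -0.06,"tz": 0,"wx": 0,"wy": 0,"wz": -0.02,"gripper": 1},
    {"tx": -0.75,"ty": -0.09,"tz": 0,"wx": 0,"wy": 0,"wz": -0.03,"gripper": 1},
    {"tx": -1,"ty": -0.125,"tz": 0,"wx": 0,"wy": 0,"wz": -0.0333,"gripper": 1},
    {"tx": -1,"ty": -0.125,"tz": 0,"wx": 0,"wy": 0,"wz": -0.0333,"gripper": 1},
    {"tx": -1,"ty": -0.125,"tz": 0,"wx": 0,"wy": 0,"wz": -0.0333,"gripper": 1}
  ]
}}

```text
time: 21.1
tool_pos: [0.5175, -0.1327, 0.1879]
ee_rot: [-179.9, -0.0, 110.6]
ft_force: [1.4, 0.8, -2.1]
grip_width: 0.011
gripper_force: 50.3
```

```bash
python3 go.py .5236 -.2567 .125 110.84
```

```text
now [ 0.5175 -0.1327  0.1879] [-1.7994e+02 -5.0000e-02  1.1062e+02] t 21.1 w 0.010987826811156773 50.277854204177856
t [-1.183 -0.379  0.629] w [-0.0002 -0.0001 -0.0006]
j [ 41.   8. -32. 103.   5.  71.  28.] f [ 1.4  0.8 -2.1]
```

{"name": "move_arm", "arguments": {
  "moves": [
    {"tx": -0.25,"ty": -0.08,"tz": 0,"wx": 0,"wy": 0,"wz": -0.0006,"gripper": 1},
    {"tx": -0.5,"ty": -0.16,"tz": 0,"wx": 0,"wy": 0,"wz": -0.0006,"gripper": 1},
    {"tx": -0.75,"ty": -0.24,"tz": 0,"wx": 0,"wy": 0,"wz": -0.0006,"gripper": 1},
    {"tx": -1,"ty": -0.32,"tz": 0,"wx": 0,"wy": 0,"wz": -0.0006,"gripper": 1}
  ]
}}

```text
time: 21.43
tool_pos: [0.5241, -0.235, 0.1884]
ee_rot: [180.0, -0.0, 111.2]
ft_force: [0.4, -0.1, -2.6]
grip_width: 0.0109
gripper_force: 50.4
```

{"name": "move_arm", "arguments": {
  "moves": [
    {"tx": -0.1,"ty": -0.03,"tz": 0,"wx": 0,"wy": 0,"wz": 0,"gripper": 1},
    {"tx": -0.18,"ty": -0.06,"tz": 0.1,"wx": 0,"wy": 0,"wz": 0,"gripper": 1},
    {"tx": -0.18,"ty": -0.06,"tz": 0.3,"wx": 0,"wy": 0,"wz": 0,"gripper": 1},
    {"tx": -0.18,"ty": -0.06,"tz": 0.5,"wx": 0,"wy": 0,"wz": 0,"gripper": 1},
    {"tx": -0.18,"ty": -0.06,"tz": 0.6,"wx": 0,"wy": 0,"wz": 0,"gripper": 1},
    {"tx": -0.18,"ty": -0.06,"tz": 0.6,"wx": 0,"wy": 0,"wz": 0,"gripper": 1},
    {"tx": -0.18,"ty": -0.06,"tz": 0.6,"wx": 0,"wy": 0,"wz": 0,"gripper": 1},
    {"tx": -0.18,"ty": -0.06,"tz": 0.6,"wx": 0,"wy": 0,"wz": 0,"gripper": 1},
    {"tx": -0.18,"ty": -0.06,"tz": 0.6,"wx": 0,"wy": 0,"wz": 0,"gripper": 1}
  ]
}}

```text
time: 22.18
tool_pos: [0.5259, -0.2547, 0.1297]
ee_rot: [179.9, 0.1, 111.1]
ft_force: [0.1, -0.4, -2.4]
grip_width: 0.0108
gripper_force: 50.2
```

```bash
python3 go.py .5236 -.2567 .113 110.84
```

```text
now [ 0.5259 -0.2547  0.1297] [1.7991e+02 1.0000e-01 1.1108e+02] t 22.1833 w 0.010795275257421027 50.24297118186951
t [-0.01  -0.029  0.167] w [0.0003 0.0003 0.0007]
j [ 46.  17. -27. 100.   8.  65.  38.] f [ 0.1 -0.4 -2.4]
```

Align precisely just above the pins, then check with both cameras before lowering.

{"name": "move_arm", "arguments": {
  "moves": [
    {"tx": -0.01,"ty": -0.028,"tz": 0.05,"wx": 0,"wy": 0,"wz": 0.0007,"gripper": 1},
    {"tx": -0.01,"ty": -0.028,"tz": 0.1,"wx": 0,"wy": 0,"wz": 0.0007,"gripper": 1},
    {"tx": -0.01,"ty": -0.028,"tz": 0.15,"wx": 0,"wy": 0,"wz": 0.0007,"gripper": 1},
    {"tx": -0.01,"ty": -0.028,"tz": 0.15,"wx": 0,"wy": 0,"wz": 0.0007,"gripper": 1},
    {"tx": -0.01,"ty": -0.028,"tz": 0.15,"wx": 0,"wy": 0,"wz": 0.0007,"gripper": 1},
    {"tx": -0.01,"ty": -0.028,"tz": 0.15,"wx": 0,"wy": 0,"wz": 0.0007,"gripper": 1}
  ]
}}

```text
time: 22.68
tool_pos: [0.5226, -0.2567, 0.1132]
ee_rot: [-180.0, -0.0, 110.8]
ft_force: [0.7, 0.4, -2.7]
grip_width: 0.0109
gripper_force: 50.3
```

```bash
python3 go.py .5236 -.2567 .09 110.84
python3 - <<'E'
from h import *
im,d=cap('side','side4')
cv2.imwrite('pics/c4.png',cv2.resize(im[140:240,300:425],(800,600),interpolation=2)) if 0 else cv2.imwrite('pics/c4.png',cv2.resize(im[145:240,305:400],(600,600),interpolation=2))
E
```

```text
now [ 0.5226 -0.2567  0.1132] [-180.    -0.   110.8] t 22.6833 w 0.010939386273559669 50.31579673290253
t [-0.003  0.009  0.232] w [-0.     -0.     -0.0001]
j [ 46.  18. -27. 101.   9.  64.  38.] f [ 0.7  0.4 -2.7]
```

View pics/c4.png

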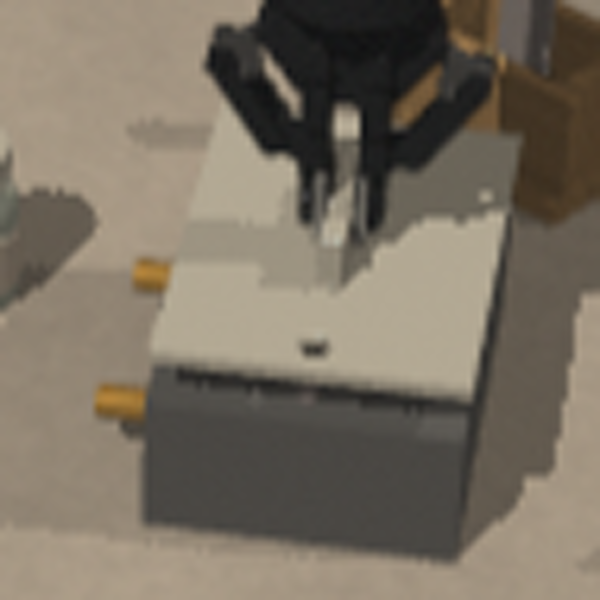

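The plate hovers level over the housing: the hole at (315,347) is above the near pin and the edges run parallel to the housing. Lowering gently.

{"name": "move_arm", "arguments": {
  "moves": [
    {"tx": 0,"ty": 0.009,"tz": 0.02,"wx": 0,"wy": 0,"wz": 0,"gripper": 1},
    {"tx": 0,"ty": 0.009,"tz": 0.04,"wx": 0,"wy": 0,"wz": 0,"gripper": 1},
    {"tx": 0,"ty": 0.009,"tz": 0.06,"wx": 0,"wy": 0,"wz": 0,"gripper": 1},
    {"tx": 0,"ty": 0.009,"tz": 0.08,"wx": 0,"wy": 0,"wz": 0,"gripper": 1},
    {"tx": 0,"ty": 0.009,"tz": 0.1,"wx": 0,"wy": 0,"wz": 0,"gripper": 1},
    {"tx": 0,"ty": 0.009,"tz": 0.12,"wx": 0,"wy": 0,"wz": 0,"gripper": 1},
    {"tx": 0,"ty": 0.009,"tz": 0.12,"wx": 0,"wy": 0,"wz": 0,"gripper": 1},
    {"tx": 0,"ty": 0.009,"tz": 0.12,"wx": 0,"wy": 0,"wz": 0,"gripper": 1}
  ]
}}

```text
time: 23.4
tool_pos: [0.5233, -0.2564, 0.1011]
ee_rot: [-180.0, -0.0, 110.8]
ft_force: [-0.2, 0.2, -2.4]
grip_width: 0.0109
gripper_force: 50.3
```

```bash
python3 go.py .5236 -.2567 .09 110.84
```

```text
now [ 0.5233 -0.2564  0.1011] [-1.7998e+02 -1.0000e-02  1.1080e+02] t 23.4 w 0.010933597702259764 50.314929485321045
t [-0.004  0.002  0.111] w [-0.     -0.     -0.0001]
j [ 46.  18. -26. 101.   9.  62.  37.] f [-0.2  0.2 -2.4]
```

Underside at about 81 mm, past the pin tips, with no contact force. Continue.

{"name": "move_arm", "arguments": {
  "moves": [
    {"tx": 0,"ty": 0,"tz": 0.02,"wx": 0,"wy": 0,"wz": 0,"gripper": 1},
    {"tx": 0,"ty": 0,"tz": 0.04,"wx": 0,"wy": 0,"wz": 0,"gripper": 1},
    {"tx": 0,"ty": 0,"tz": 0.06,"wx": 0,"wy": 0,"wz": 0,"gripper": 1},
    {"tx": 0,"ty": 0,"tz": 0.08,"wx": 0,"wy": 0,"wz": 0,"gripper": 1},
    {"tx": 0,"ty": 0,"tz": 0.1,"wx": 0,"wy": 0,"wz": 0,"gripper": 1},
    {"tx": 0,"ty": 0,"tz": 0.113,"wx": 0,"wy": 0,"wz": 0,"gripper": 1},
    {"tx": 0,"ty": 0,"tz": 0.113,"wx": 0,"wy": 0,"wz": 0,"gripper": 1},
    {"tx": 0,"ty": 0,"tz": 0.113,"wx": 0,"wy": 0,"wz": 0,"gripper": 1}
  ]
}}

```text
time: 24.07
tool_pos: [0.5234, -0.2564, 0.0899]
ee_rot: [-180.0, -0.0, 110.8]
ft_force: [0.3, 0.3, -2.7]
grip_width: 0.0106
gripper_force: 50.3
```

```bash
python3 go.py .5236 -.2567 .09 110.84
```

```text
now [ 0.5234 -0.2564  0.0899] [-180.    -0.   110.8] t 24.0667 w 0.010568742869896088 50.33252835273743
t [-0.003  0.001 -0.001] w [-0.     -0.     -0.0001]
j [ 46.  19. -26. 102.  10.  61.  37.] f [ 0.3  0.3 -2.7]
```

{"name": "move_arm", "arguments": {
  "moves": [
    {"tx": 0,"ty": 0,"tz": 0.005,"wx": 0,"wy": 0,"wz": 0,"gripper": 1},
    {"tx": 0,"ty": 0,"tz": 0.01,"wx": 0,"wy": 0,"wz": 0,"gripper": 1},
    {"tx": 0,"ty": 0,"tz": 0.012,"wx": 0,"wy": 0,"wz": 0,"gripper": 1},
    {"tx": 0,"ty": 0,"tz": 0.012,"wx": 0,"wy": 0,"wz": 0,"gripper": 1},
    {"tx": 0,"ty": 0,"tz": 0.012,"wx": 0,"wy": 0,"wz": 0,"gripper": 1},
    {"tx": 0,"ty": 0,"tz": 0.012,"wx": 0,"wy": 0,"wz": 0,"gripper": 1}
  ]
}}

```text
time: 24.57
tool_pos: [0.5236, -0.2565, 0.0896]
ee_rot: [180.0, 0.0, 110.8]
ft_force: [-2.5, 1.9, 6.0]
grip_width: 0.011
gripper_force: 51.4
```

```bash
python3 go.py .5236 -.2567 .09 110.84
```

```text
now [ 0.5236 -0.2565  0.0896] [1.800e+02 3.000e-02 1.108e+02] t 24.5667 w 0.011022365712983992 51.3523668050766
t [-0.002 -0.001 -0.004] w [ 0.      0.0001 -0.0001]
j [ 46.  19. -26. 102.  10.  61.  37.] f [-2.5  1.9  6. ]
```

Seated contact (+6 N). Release and withdraw.

{"name": "move_arm", "arguments": {
  "moves": [
    {"tx": 0,"ty": 0,"tz": 0,"wx": 0,"wy": 0,"wz": 0,"gripper": 0.4},
    {"tx": 0,"ty": 0,"tz": 0,"wx": 0,"wy": 0,"wz": 0,"gripper": 0},
    {"tx": 0,"ty": 0,"tz": 0,"wx": 0,"wy": 0,"wz": 0,"gripper": -0.3},
    {"tx": 0,"ty": 0,"tz": 0,"wx": 0,"wy": 0,"wz": 0,"gripper": -0.3},
    {"tx": 0,"ty": 0,"tz": 0,"wx": 0,"wy": 0,"wz": 0,"gripper": -0.3},
    {"tx": 0,"ty": 0,"tz": -0.2,"wx": 0,"wy": 0,"wz": 0,"gripper": -0.3},
    {"tx": 0,"ty": 0,"tz": -0.4,"wx": 0,"wy": 0,"wz": 0,"gripper": -0.3},
    {"tx": 0,"ty": 0,"tz": -0.6,"wx": 0,"wy": 0,"wz": 0,"gripper": -0.3},
    {"tx": 0,"ty": 0,"tz": -0.8,"wx": 0,"wy": 0,"wz": 0,"gripper": -0.3},
    {"tx": 0,"ty": 0,"tz": -1,"wx": 0,"wy": 0,"wz": 0,"gripper": -0.3},
    {"tx": 0,"ty": 0,"tz": -1,"wx": 0,"wy": 0,"wz": 0,"gripper": -0.3},
    {"tx": 0,"ty": 0,"tz": -1,"wx": 0,"wy": 0,"wz": 0,"gripper": -0.3}
  ]
}}

```text
time: 25.57
tool_pos: [0.5242, -0.2567, 0.1899]
ee_rot: [179.9, 0.1, 110.8]
ft_force: [0.4, -0.8, -0.1]
grip_width: 0.0556
gripper_force: 0.0
```

{"name": "move_arm", "arguments": {
  "moves": [
    {"tx": 0.3,"ty": 0,"tz": -0.1,"wx": 0,"wy": 0,"wz": 0,"gripper": -0.3},
    {"tx": 0.6,"ty": 0,"tz": -0.1,"wx": 0,"wy": 0,"wz": 0,"gripper": -0.3},
    {"tx": 1,"ty": 0,"tz": -0.1,"wx": 0,"wy": 0,"wz": 0,"gripper": -0.3}
  ]
}}

```text
time: 25.82
tool_pos: [0.4872, -0.1638, 0.1975]
ee_rot: [-180.0, -0.0, 110.6]
ft_force: [0.2, 1.3, 1.1]
grip_width: 0.0554
gripper_force: 0.0
```

{"name": "move_arm", "arguments": {
  "moves": [
    {"tx": 0.3,"ty": 0,"tz": 0,"wx": 0,"wy": 0,"wz": 0,"gripper": -0.3},
    {"tx": 0.6,"ty": 0,"tz": 0,"wx": 0,"wy": 0,"wz": 0,"gripper": -0.3},
    {"tx": 1,"ty": 0,"tz": 0,"wx": 0,"wy": 0,"wz": 0,"gripper": -0.3},
    {"tx": 1,"ty": 0,"tz": 0,"wx": 0,"wy": 0,"wz": 0,"gripper": -0.3},
    {"tx": 1,"ty": 0,"tz": 0,"wx": 0,"wy": 0,"wz": 0,"gripper": -0.3}
  ]
}}

```text
time: 26.23
tool_pos: [0.4513, -0.0676, 0.1978]
ee_rot: [-179.9, 0.0, 111.0]
ft_force: [0.6, -1.3, -1.0]
grip_width: 0.0556
gripper_force: 0.0
```

Run:
```python
from m import *
ims=[]
for n in('top','side'):
    im,d=cap(n,n+'5');W=world(n,d); ims.append(im)
    m=near(W,.5236,-.2575,.135,.066,.088)&(im.max(2)>100); rect(W[m],n+' plate'); rect(W[near(W,.5236,-.2575,.06,.095,.115)],n+' rib')
    q=W[m]; print('tilt',np.linalg.lstsq(np.c_[q[:,:2],np.ones(len(q))],q[:,2],rcond=None)[0].round(3))
cv2.imwrite('pics/c5.png',np.hstack([cv2.resize(ims[0][180:270,355:455],(400,360),interpolation=2),cv2.resize(ims[1][160:250,310:410],(400,360),interpolation=2)]))
```

```text
top plate c [ 524.5 -260. ] size [144.2 201.9] long dir deg 110.81 z 0.0756 3058
top rib c [ 524.6 -260.6] size [12.2 80.1] long dir deg 110.45 z 0.1038 116
tilt [ 0.    -0.001  0.075]
side plate c [ 520.1 -253.9] size [144.5 210.1] long dir deg 110.65 z 0.075 1378
side rib c [ 512.9 -234.5] size [11.7 38.5] long dir deg 118.05 z 0.102 38
tilt [-0.001  0.     0.076]
```

View pics/c5.png

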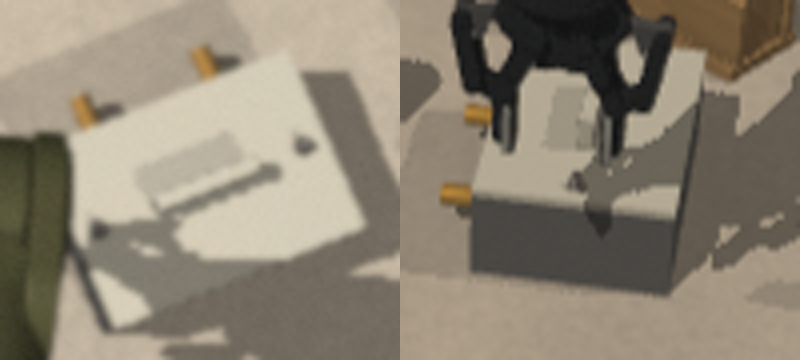

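The plate is back at its starting height (75.6 mm top), place and angle, level, with both pins showing at crop (98,228) and (303,145). The arm is clear.

```bash
python3 -c "
from workcell import manip;print(manip.sign_off())"
```

```text
the job is handed in; nothing more can be done
None
```

The job is handed in, with no verdict returned: the cover went to the mat, the cap bar now lies within about 1° of the pin line, and the cover is back level over both pins at its starting height and place.

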